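# Roll a spotlight barrel into the V-rest and up to its end stop

## Robot

A 7-joint arm with a two-finger parallel gripper is mounted at the origin on the work surface. World frame = base frame: x ahead of the robot, y to its left, z up, the work surface at z = 0. Lengths are in m, angles in rad, forces in N, time in s.
With the tool pointing down it reaches from about 0.425 to 0.875 m from the base axis. Payload 9.9 kg.
Tool frame: the origin (TCP) lies midway between the tips of the shut fingers; the grasp point (between the pads) lies 19 mm behind it; z points along the fingers, y is the direction in which the jaws open and shut (so a half turn about z gives the same grasp; the last joint's range is limited). The gripper opens to 85 mm and grips with 20 to 120 N. Pads are 22 mm wide; open, the fingers measure 114 mm over their backs; the gripper's body (76 mm by 85 mm) begins 54 mm behind the grasp point. The pads swing forward as they close: fully open they stand 13 mm farther back than shut.
Start: joints at [1.02, 0.576, 0.025, 1.437, -0.015, 1.129, -0.057], TCP at [0.304, -0.603, 0.231] pointing down, gripper open.
Joint ranges: [-2.76, 2.76], [-0.34, 2.15], [-1.52, 1.57], [0.19, 2.46], [-1.09, 4.23], [0.17, 1.99], [-2.82, 2.82]. Speed limits (rad/s): [2.22, 2.22, 3.01, 3.01, 3.14, 3.14, 3.14].

## Interface

Orientations are given as [roll, pitch, yaw] about the fixed x, y, z axes, in that order (R = Rz(yaw) Ry(pitch) Rx(roll)).
In Python, from cell import * gives the robot as it stands. The module is installed in compiled form; this text tells all that it offers.
- The arm moves only by the tool arm_command, never from a script. Its argument "rows" is a list of rows, each a list of 7 numbers: the shift along the world's x, y, z in cm, then the turn, a rotation vector about the world's x, y, z in degrees, then the opening in per cent of the stroke, from 0 (shut) to 100 (fully open). In form: [[tx, ty, tz, rx, ry, rz, grip], ...]. A call has 1 to 12 rows; each row is the pose to reach, as a shift and turn from the pose commanded when the call began; what a row does not reach only later rows make up. A row lasts 1/12 s, in which the tool goes at most 41.7 mm and 7.16 degrees, less where a joint would pass 70% of its speed; a pose out of reach is approached as far as the arm can. A call with a gripper value outside its range is refused whole. The fingers move at their own pace and stop on an object; "newtons" is the grip in N (left out, the last holds). Time passes only in rows, so rows that repeat a pose let the fingers close. It gives the time, the measured TCP pose, the force and the opening at its end, in the units of the state.
- read_state(): the state, without advancing time (a new reading comes with each control period).
- snapshot(name): name is "scene" or "top" or "wrist"; returns a dict with "pixels" (400x640x3 uint8, blue, green, red), "fx", "fy", "cx", "cy" (pixels), "D" ([k1, k2, p1, p2, k3] as OpenCV has them; the pictures are not rectified), "xyz" and "attitude" of the camera in the world; the wrist camera has in their place "tool_from_camera" (4x4, takes a point from camera to tool coordinates, whose origin is the TCP and whose axes are the flange's). Camera axes: x right, y down, z forward; pixel columns grow to the right and rows downward; lengths in m; the calibration is good to about 2 mm. A picture is of the moment at which its call begins: read the wrist's pose just before it. There is no depth.
- finish_job(): hands the job in, once; it reports no verdict.
The state is a dict: "clock": time; "qpos": joint angles; "joint_velocities": joint speeds; "effort": joint torques, N m; "position": TCP position; "tcp_rot": TCP orientation; "wrist_force": force on the tool from outside, world axes, zero at the start; "moment": the same for the moment, N m; "grip_width": finger opening in m.
Only numpy, scipy, OpenCV 4.12 (cv2) and the standard library are available. Lean on these libraries where they do the work, as an engineer would, in place of code of your own. Each camera call takes 0.05 s, during which the arm holds its last target.

## Task

Pushing gently with the fingers only, roll the silver lamp barrel across the bench by its side, up over the ramped shoulder of the wooden V-rest and down into its V-groove; then push the barrel's rear end along the groove until its front touches the red end stop, and leave it lying there at rest. Never grip or lift the barrel, and leave the four other loose things on the bench where they stand.

Things in the scene. Friction and masses are not known exactly. Their poses are not given: they have to be found in the camera images.
- barrel: Silver spotlight barrel, a closed cylinder 60 mm in diameter, 150 mm long, about 0.38 kg, lying loose on its side, free to roll. Origin: middle of its axis, 30 mm above the bench at the start. x runs along the cylinder from its dark rear end (nearer the robot, vent slots) to the black bezel and lens; y and z turn as it rolls. x is within 0.4 rad of world +x.
- barrel_rear (a point): Point on the barrel's axis, 45 mm from its middle towards the rear (30 mm inside the rear end face).
- barrel_front (a point): Point on the barrel's axis, 45 mm from its middle towards the front (30 mm inside the front end face).
- v_rest: Low wooden V-rest fixed to the bench, 245 mm long (its x -120 to +125 mm), 184 mm wide (y -92 to +92). Origin: on the bench under the bottom line of the V; x along the groove away from the robot, y to its left, z up. Both sides alike. The barrel starts beside it, on its left or its right: middle at y = 220 to 260 mm either way, x = -20 to +20 mm.
- rest_crest (a point): Middle of the left crest of the V-rest (rest y = +20 mm, 11 mm above the bench); the right crest mirrors it at y = -20. From each long edge (y = 92 mm, height 0.5 mm) a straight ramp rises to the crest, flat from y = 22 to 18 mm; inside it the flank falls at 30 degrees to the bottom of the V, 0.5 mm above the bench at y = 0.
- rest_home (a point): Where the middle of the barrel is when it lies in the groove against the end stop: rest x = +50 mm, y = 0, 35.1 mm above the bench.
- rest_stop (a point): Middle of the near face of the end stop, a red steel plate across the far end of the groove: rest x = +125 mm, plate 100 mm wide (y +-50), 40 mm high, 8 mm thick. The point is 20 mm above the bench.
- heat_sink: Bystander: finned aluminium heat-sink cap standing on the bench, 66 mm diameter, 36 mm high, loose. Origin: centre of its underside.
- duster: Bystander: white and blue spray can with a trigger head, 58 mm diameter, 155 mm high, standing loose. Origin: centre of its underside.
- screw_jar: Bystander: clear jar of screws with a red lid, 62 mm diameter, 64 mm high, standing loose. Origin: centre of its underside.
- bezel_ring: Bystander: black spare bezel ring, 76 mm diameter, 16 mm high, lying loose. Origin: centre of its underside.
Things that resemble listed ones, but are neither listed nor needed, are in the scene too. Leave any green look-alike of the barrel alone.

How it is judged:
On the way, in this order (a step that is already met when the one before it is completed fails the run):
1. the barrel rolls towards the V-rest (turning about its axis, not dragged), still outside the groove (angular speed of barrel above 0.3 rad/s and linear speed of barrel above 0.008 m/s and height (world z) of barrel below 0.05 m and distance of barrel from where it was at the start of the episode above 0.01 m and (y of barrel in the frame of v_rest above 0.05 m or y of barrel in the frame of v_rest below -0.05 m)), for 0.3 s.
2. the barrel lies in the V-groove (y of barrel in the frame of v_rest between -0.008 and 0.008 m and height (world z) of barrel below 0.038 m and angle between the x axis of barrel and the x axis of v_rest, either way round below 0.08 rad), for 0.2 s.
At the end, for the whole second after the job is handed in: The barrel lies at rest in the V-groove: its axis within 6 mm of the groove's middle and within 0.05 rad of its direction, its height that of the seated barrel within about 3 mm, its front end within 4 mm of the end stop (y of barrel in the frame of v_rest between -0.006 and 0.006 m and height (world z) of barrel between 0.0325 and 0.038 m and angle between the x axis of barrel and the x axis of v_rest, either way round below 0.05 rad and x of barrel in the frame of v_rest between 0.046 and 0.053 m and linear speed of barrel below 0.01 m/s and angular speed of barrel below 0.3 rad/s); the robot touches nothing.
It fails at once if the barrel is lifted (its axis more than 11 mm above the height at which it rolls over the crest, or off the bench beside the V-rest) (height (world z) of barrel above 0.052 m or (height (world z) of barrel above 0.04 m and (y of barrel in the frame of v_rest above 0.13 m or y of barrel in the frame of v_rest below -0.13 m))).
It fails at once if the barrel is tipped up by more than 0.3 rad (angle between barrel's own x axis and vertical below 1.27 rad).
It fails at once if the barrel is taken between the fingers (distance between the grasp point and barrel below 0.03 m or distance between the grasp point and barrel_rear below 0.03 m or distance between the grasp point and barrel_front below 0.03 m).
It fails at once if the barrel is pushed with more than 35 N (contact force between the fingers and barrel above 35 N).
It fails at once if a bystander is moved by more than 15 mm or knocked over (distance of any of heat_sink, duster, screw_jar, bezel_ring from where it was at the start of the episode above 0.015 m or angle between any of heat_sink, duster, screw_jar's own z axis and vertical above 0.3 rad).
It also fails if it takes over 61 s, if anything falls off the work surface, if the arm or the gripper's body presses on something with over 40 N, if the wrist force passes 120 N, or if a joint passes its speed limit or range.

## Working session

There is one attempt and no reset: what is moved stays moved. The work goes in short steps, Python scripts to look and compute and a tool call to move; the robot and the scene stay as the last step left them, time stands still between calls to the robot, and variables do not carry over. Pictures are saved under pics/ and viewed, and the job is handed in when it is done.

Besides the shell and the picture viewer there is one more tool, called after "Emit:" as a command line: name --pt "numbers of a row" for each row, then --argument value for the rest. arm_command: Moves the arm, as the interface text tells. Its arguments: {"type":"object","properties":{"rows":{"type":"array","items":{"type":"array","items":{"type":"number"}}},"newtons":{"type":"number"}},"required":["rows"]}

```bash
mkdir -p pics; ls
python3 - <<'E'
from cell import *
import cv2
print(read_state())
for n in ["scene","top"]:
    s=snapshot(n); cv2.imwrite(f"pics/{n}0.png",s["pixels"])
    print(n,{k:v for k,v in s.items() if k!="pixels"})
E
```

```text
pics
{'clock': 0.0, 'qpos': array([ 1.02021444,  0.57647075,  0.02482454,  1.43794912, -0.01500421,
        1.12898063, -0.05648332]), 'joint_velocities': array([ 0.0008861 , -0.00050197, -0.00091594,  0.00035439,  0.00124247,
       -0.00068078, -0.00112434]), 'effort': array([ 1.13134738e-03, -7.65746784e+01,  2.25055531e+00, -2.85961872e+01,
        1.52561202e-02,  1.29139982e-02, -1.57920226e-05]), 'position': array([ 0.30356559, -0.60236477,  0.23046895]), 'tcp_rot': array([-3.13997040e+00,  6.88590943e-05,  4.66846763e-01]), 'wrist_force': array([-0.6087703 ,  0.02573614, -0.2590816 ]), 'moment': array([ 0.00427741, -0.05372302,  0.01603149]), 'grip_width': 0.08551794171022344}
scene {'fx': 372.64906458982216, 'fy': 372.64906458982216, 'cx': 311.12190381658445, 'cy': 198.28423666850136, 'D': array([-0.04059652,  0.        ,  0.        ,  0.        ,  0.        ]), 'xyz': array([0.8687518 , 0.64074223, 0.89958537]), 'attitude': array([-2.44228343, -0.0031101 ,  2.63232243])}
top {'fx': 432.80122594313843, 'fy': 432.80122594313843, 'cx': 326.8061673653847, 'cy': 195.73824292233388, 'D': array([-0.05790377,  0.        ,  0.        ,  0.        ,  0.        ]), 'xyz': array([0.37039419, 0.01780575, 1.20231386]), 'attitude': array([-2.99990422, -0.03519772, -1.55689852])}
```

View pics/scene0.png

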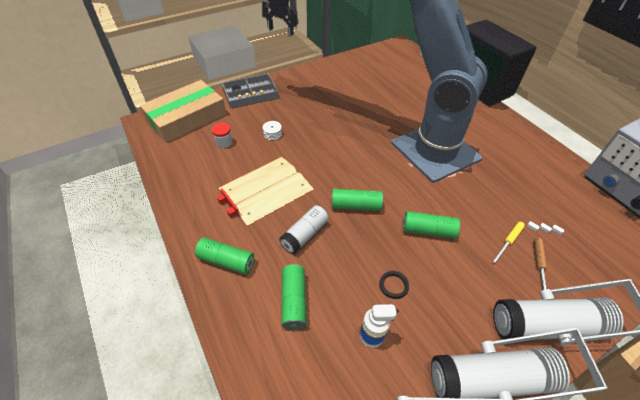

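View pics/top0.png

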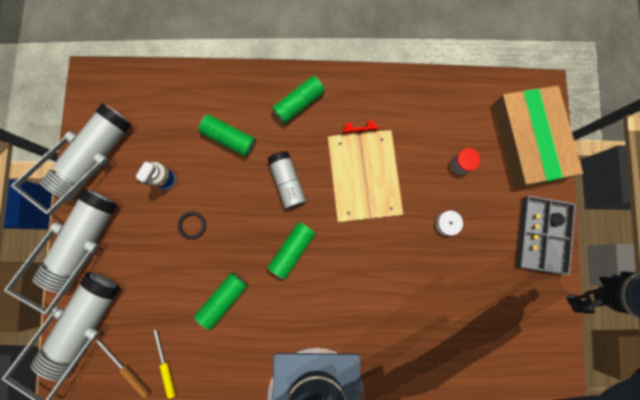

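```bash
cat > h.py <<'E'
import numpy as np, cv2
from scipy.spatial.transform import Rotation as R
def ray(s,uv):
    K=np.array([[s["fx"],0,s["cx"]],[0,s["fy"],s["cy"]],[0,0,1]])
    p=cv2.undistortPoints(np.array(uv,float).reshape(-1,1,2),K,s["D"]).reshape(-1,2)
    d=np.c_[p,np.ones(len(p))]
    return d@R.from_euler("xyz",s["attitude"]).as_matrix().T
def plane(s,uv,z):
    d=ray(s,uv); z=np.asarray(z,float)
    return s["xyz"]+d*((z-s["xyz"][2])/d[:,2])[:,None]
def proj(s,P):
    Rm=R.from_euler("xyz",s["attitude"]).as_matrix()
    K=np.array([[s["fx"],0,s["cx"]],[0,s["fy"],s["cy"]],[0,0,1]])
    return cv2.projectPoints(np.array(P,float).reshape(-1,1,3),cv2.Rodrigues(Rm.T)[0],-Rm.T@s["xyz"],K,s["D"])[0].reshape(-1,2)
E
python3 - <<'E'
from cell import *
from h import *
s=snapshot("top"); im=s["pixels"]
c=im[110:240,180:420]; cv2.imwrite("pics/topz.png",cv2.resize(c,None,fx=3.3,fy=3.3,interpolation=cv2.INTER_CUBIC))
s2=snapshot("scene"); c=s2["pixels"][150:270,190:350]; cv2.imwrite("pics/scz.png",cv2.resize(c,None,fx=5,fy=5,interpolation=cv2.INTER_CUBIC))
hsv=cv2.cvtColor(im,cv2.COLOR_BGR2HSV)
for nm,(x0,y0,x1,y1) in {"rest":(320,110,410,230)}.items():
    m=cv2.inRange(hsv,(12,40,150),(32,200,255)); mm=np.zeros_like(m); mm[y0:y1,x0:x1]=m[y0:y1,x0:x1]
    cs=cv2.findContours(mm,cv2.RETR_EXTERNAL,cv2.CHAIN_APPROX_NONE)[0]; k=max(cs,key=cv2.contourArea)
    r=cv2.minAreaRect(k); b=cv2.boxPoints(r); print(nm,cv2.contourArea(k),b.tolist()); print(plane(s,b,[.005]*4).round(4))
E
```

```text
rest 5658.0 [[326.46337890625, 135.17074584960938], [393.8536376953125, 127.68295288085938], [403.5975341796875, 215.37808227539062], [336.207275390625, 222.86587524414062]]
[[ 0.7166 -0.0186  0.005 ]
 [ 0.7438 -0.2127  0.005 ]
 [ 0.4904 -0.238   0.005 ]
 [ 0.4663 -0.0491  0.005 ]]
```

View pics/topz.png

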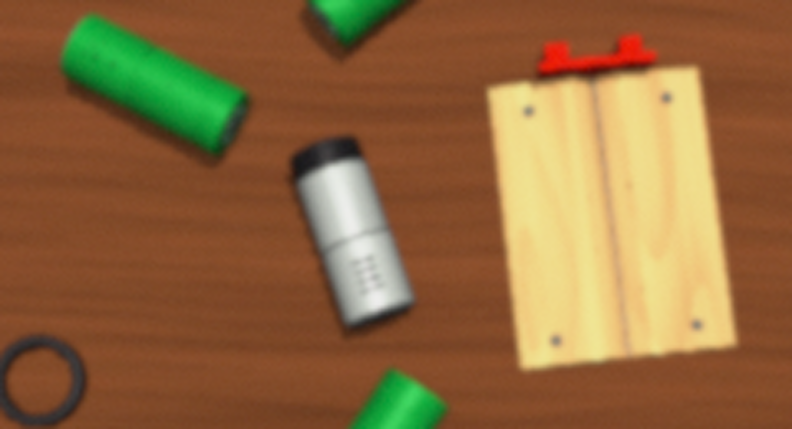

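View pics/scz.png

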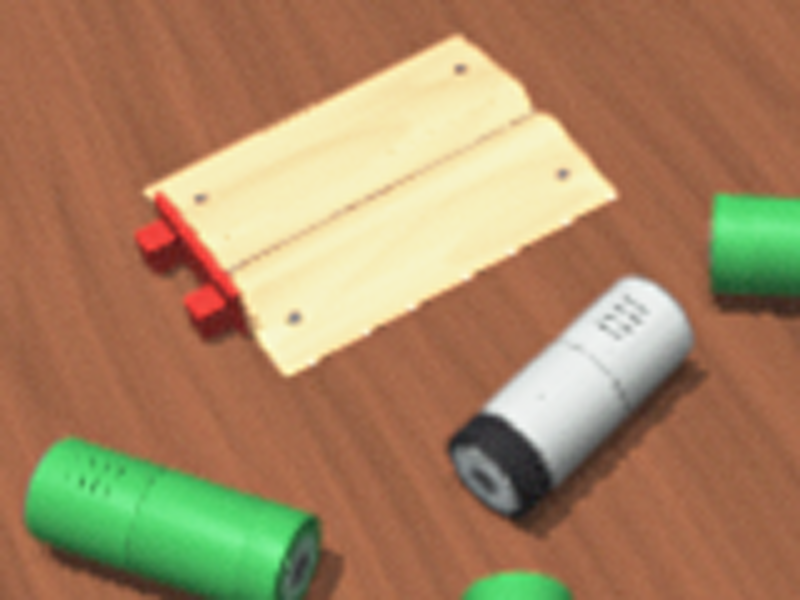

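The top view shows the silver barrel at about (287,181), with its bezel pointing up and left. The V-rest is at about (366,176) with its red stop at the top. The barrel is left of the rest, and green look-alikes sit around it. Next I'll measure both.

Run:
```python
from cell import *
from h import *
s=snapshot("top"); im=s["pixels"]; s2=snapshot("scene")
f=lambda L:np.array([(180+a/3.3-.35,110+b/3.3-.35) for a,b in L])
P=plane(s,f([(488,88),(698,68),(736,345),(521,369)]),[.0005]*4); print(P.round(4))
fx=P[0]-P[3]+P[1]-P[2]; yaw=np.arctan2(fx[1],fx[0]); c=P.mean(0); 
ux=np.array([np.cos(yaw),np.sin(yaw)]); uy=np.array([-ux[1],ux[0]])
o=c[:2]-0.0025*ux; print("rest top",o,yaw,[np.linalg.norm(P[i]-P[i-1]) for i in range(4)])
G=plane(s,f([(596,80),(626,357)]),[.0005]*2); print("groove",G,[(g[:2]-o)@uy for g in G],[(g[:2]-o)@ux for g in G], np.arctan2(*(G[0]-G[1])[1::-1]))
g=lambda L:np.array([(190+a/5-.4,150+b/5-.4) for a,b in L])
Q=plane(s2,g([(290,376),(145,192),(460,36),(615,196)]),[.0005]*4); print("scene rest",Q.round(4),Q.mean(0))
# barrel
m=(cv2.inRange(cv2.cvtColor(im,cv2.COLOR_BGR2HSV),(0,0,60),(179,70,255))); mm=np.zeros_like(m)
hsv=cv2.cvtColor(im,cv2.COLOR_BGR2HSV)
mm[140:220,262:310]=((hsv[140:220,262:310,1]<100))*255
mm=cv2.morphologyEx(mm,cv2.MORPH_CLOSE,np.ones((5,5)))
cs=cv2.findContours(mm,cv2.RETR_EXTERNAL,cv2.CHAIN_APPROX_NONE)[0]; k=max(cs,key=cv2.contourArea)
r=cv2.minAreaRect(k);b=cv2.boxPoints(r);print(r,b.tolist())
# manual crop corners
for B in (b,f([(293,160),(357,140),(413,303),(345,328)])):
    W=plane(s,B,[.03]*4); print(W.round(4),"c",W.mean(0).round(4),[round(np.linalg.norm(W[i]-W[i-1]),4) for i in range(4)])
v=im.copy(); cv2.drawContours(v,[k],-1,(0,0,255),1); cv2.imwrite("pics/bm.png",cv2.resize(v[130:230,240:340],None,fx=5,fy=5))
```

```text
[[ 7.146e-01 -2.180e-02  5.000e-04]
 [ 7.373e-01 -2.057e-01  5.000e-04]
 [ 4.941e-01 -2.363e-01  5.000e-04]
 [ 4.707e-01 -5.300e-02  5.000e-04]]
rest top [ 0.60167793 -0.12952521] 0.12636529695579984 [np.float64(0.24588572633223488), np.float64(0.18526884888362227), np.float64(0.2451098765615788), np.float64(0.18481443882966372)]
groove [[ 7.24080673e-01 -1.15927218e-01  5.00000000e-04]
 [ 4.82317800e-01 -1.42078787e-01  5.00000000e-04]] [np.float64(-0.0019367603312663), np.float64(0.002589386056374892)] [np.float64(0.12314051204873704), np.float64(-0.11999053300972463)] 0.10775136948588038
scene rest [[ 7.132e-01 -1.990e-02  5.000e-04]
 [ 7.380e-01 -2.012e-01  5.000e-04]
 [ 4.955e-01 -2.327e-01  5.000e-04]
 [ 4.740e-01 -5.070e-02  5.000e-04]] [ 6.05162100e-01 -1.26131576e-01  5.00000000e-04]
((286.0455627441406, 179.46499633789062), (56.59013366699219, 23.115816116333008), 70.90650939941406) [[265.8678894042969, 156.50726318359375], [287.7120056152344, 148.94583129882812], [306.2232360839844, 202.4227294921875], [284.3791198730469, 209.98416137695312]]
[[0.6446 0.1489 0.03  ]
 [0.6674 0.0892 0.03  ]
 [0.5188 0.0348 0.03  ]
 [0.497  0.0936 0.03  ]] c [0.5819 0.0916 0.03  ] [np.float64(0.1576), np.float64(0.0639), np.float64(0.1582), np.float64(0.0628)]
[[0.6402 0.1417 0.03  ]
 [0.6585 0.0886 0.03  ]
 [0.5214 0.0387 0.03  ]
 [0.4996 0.0942 0.03  ]] c [0.5799 0.0908 0.03  ] [np.float64(0.1484), np.float64(0.0561), np.float64(0.1459), np.float64(0.0596)]
```

View pics/bm.png

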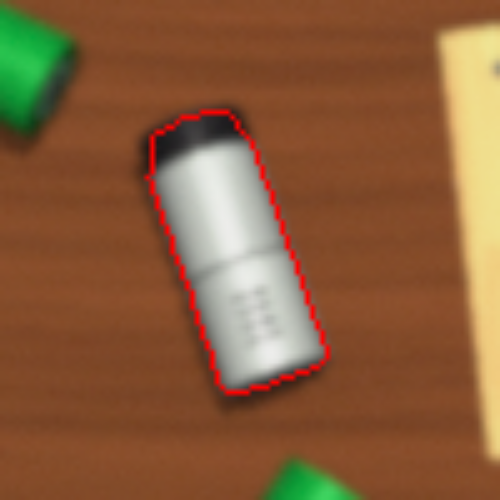

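Measured poses, from the top view with a scene-view cross-check:

| Item | Position (m) | Yaw (rad) |
|---|---|---|
| V-rest | (0.602, -0.129) | about 0.125 |
| Barrel | (0.581, 0.091) | about 0.345 |

The barrel's rest-frame y is about 0.22. My plan is to lower the two open fingers on the barrel's left side with the jaw axis along the barrel. I'll then sweep right while turning to the rest's yaw.

Emit:
arm_command --pt "1.1 3.1 0 0 0 3.5 100" --pt "2.2 6.2 0 0 0 7 100" --pt "3.2 9.4 0 0 0 10.5 100" --pt "4.3 12.5 0 0 0 14 100" --pt "5.4 15.6 0 0 0 17.5 100" --pt "6.5 18.8 0 0 0 21 100" --pt "7.5 21.9 0 0 0 24.5 100" --pt "8.6 25 0 0 0 28 100" --pt "9.7 28.1 0 0 0 31.5 100" --pt "10.8 31.2 0 0 0 35 100" --pt "11.8 34.4 0 0 0 38.5 100" --pt "12.9 37.5 0 0 0 42 100"

```text
clock: 1.3
position: [0.4329, -0.2262, 0.2315]
tcp_rot: [3.141, 0.0, 1.203]
wrist_force: [0.3, -0.6, -0.4]
grip_width: 0.0854
```

Emit:
arm_command --pt "1.1 3.1 0 0 0 3.5 100" --pt "2.2 6.2 0 0 0 7 100" --pt "3.2 9.4 0 0 0 10.5 100" --pt "4.3 12.5 0 0 0 14 100" --pt "5.4 15.6 0 0 0 17.5 100" --pt "6.5 18.8 0 0 0 21 100" --pt "7.5 21.9 0 0 0 24.5 100" --pt "8.6 25 0 0 0 28 100" --pt "9.7 28.1 0 0 0 31.5 100" --pt "10.8 31.2 0 0 0 35 100" --pt "11.8 34.4 0 0 0 38.5 100" --pt "12.9 37.5 0 0 0 41 100"

```text
clock: 2.3
position: [0.562, 0.1488, 0.2314]
tcp_rot: [3.141, 0.0, 1.918]
wrist_force: [0.6, -0.0, 0.6]
grip_width: 0.0854
```

Emit:
arm_command --pt "0 0 -3 0 0 0 100" --pt "0 0 -6 0 0 0 100" --pt "0 0 -9 0 0 0 100" --pt "0 0 -12 0 0 0 100" --pt "0 0 -13 0 0 0 100" --pt "0 0 -13 0 0 0 100"

```text
clock: 2.8
position: [0.5603, 0.1466, 0.099]
tcp_rot: [-3.137, -0.0, 1.916]
wrist_force: [-0.8, 0.7, -0.2]
grip_width: 0.0854
```

Run:
```python
from cell import *
import cv2,numpy as np
print(read_state()["position"])
im=[snapshot(n)["pixels"] for n in ("wrist","top","scene")]
cv2.imwrite("pics/w1.png",im[0])
cv2.imwrite("pics/ts1.png",np.hstack([cv2.resize(im[1][100:250,220:420],None,fx=2,fy=2),cv2.resize(im[2][140:290,190:390],None,fx=2,fy=2)]))
```

```text
[0.5603096  0.14658532 0.09904291]
```

View pics/w1.png

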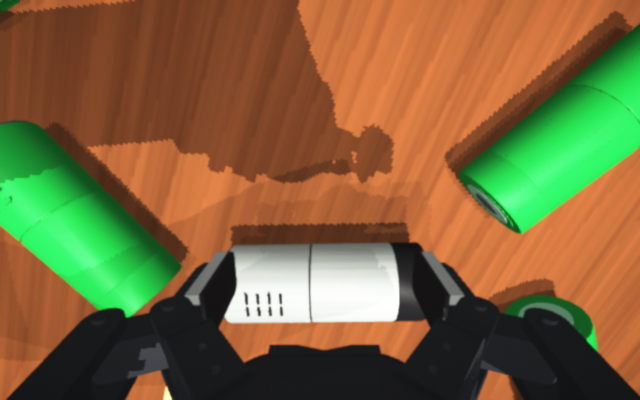

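View pics/ts1.png

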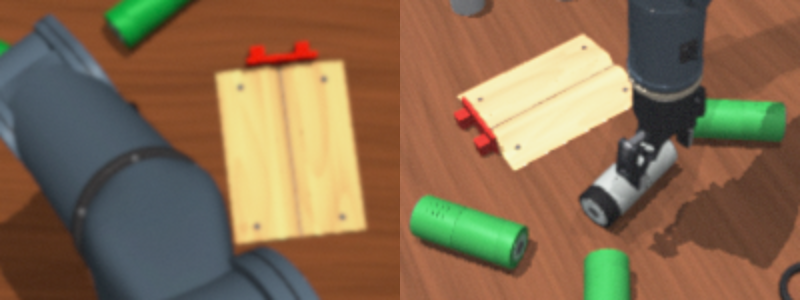

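Run:
```python
from cell import *
from h import *
st=read_state(); w=snapshot("wrist"); T=w["tool_from_camera"]; print(np.round(T,3))
M=np.eye(4); M[:3,:3]=R.from_euler("xyz",st["tcp_rot"]).as_matrix(); M[:3,3]=st["position"]
W=M@T; w["xyz"]=W[:3,3]; w["attitude"]=R.from_matrix(W[:3,:3]).as_euler("xyz")
print(w["xyz"])
A=plane(w,[(227,243),(420,243),(225,322),(424,322)],[.06,.06,.03,.03]); print(A.round(4))
print(proj(w,[[.581,.091,.03],[.581,.091,.06]]))
# tips expected
for t in [(0,.05,-.013),(0,-.05,-.013),(.011,.0425,-.013),(-.011,.0425,-.013)]:
    p=M@np.r_[t,1]; print(proj(w,p[:3]))
```

```text
[[ 0.001 -0.957 -0.291  0.075]
 [ 1.     0.001  0.    -0.   ]
 [-0.    -0.291  0.957 -0.142]
 [ 0.     0.     0.     1.   ]]
[0.53721507 0.21769443 0.24516851]
[[0.506  0.1137 0.06  ]
 [0.6279 0.1574 0.06  ]
 [0.5178 0.0251 0.03  ]
 [0.6769 0.0819 0.03  ]]
[[321.29341009 279.67335659]
 [321.03678576 302.64292941]]
[[427.97659275 268.85360303]]
[[220.08434193 268.75498503]]
[[414.36701206 248.04143302]]
[[410.46633613 288.73655873]]
```

The wrist picture shows the barrel level across x=225–424 and y=243–322, centred on the predicted pixel (321,280). So the pose and yaw agree. I'll descend beside it.

Emit:
arm_command --pt "0 0 -2 0 0 0 100" --pt "0 0 -4 0 0 0 100" --pt "0 0 -6 0 0 0 100" --pt "0 0 -7.5 0 0 0 100" --pt "0 0 -8.5 0 0 0 100" --pt "0 0 -9 0 0 0 100" --pt "0 0 -9.2 0 0 0 100" --pt "0 0 -9.2 0 0 0 100"

```text
clock: 3.67
position: [0.5622, 0.1474, 0.0099]
tcp_rot: [3.141, 0.0, 1.915]
wrist_force: [-0.0, 0.8, 0.6]
grip_width: 0.0853
```

Run:
```python
from cell import *
import cv2,numpy as np
im=[snapshot(n)["pixels"] for n in ("wrist","scene")]
cv2.imwrite("pics/w2.png",np.hstack([cv2.resize(im[0],(500,312))[60:],cv2.resize(im[1][150:276,250:400],(300,252))]))
```

```text
(no output)
```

View pics/w2.png

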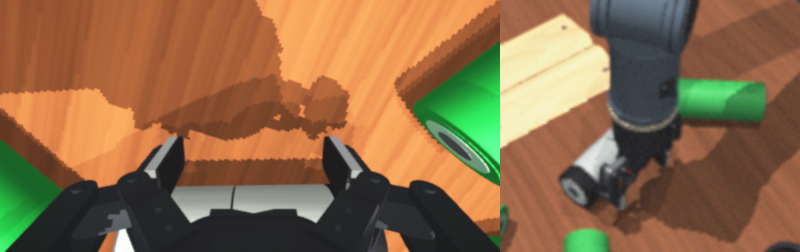

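Emit:
arm_command --pt "0.1 -0.3 0 0 0 0 100" --pt "0.2 -0.6 0 0 0 0 100" --pt "0.3 -0.9 0 0 0 0 100" --pt "0.4 -1.2 0 0 0 0 100" --pt "0.5 -1.5 0 0 0 0 100" --pt "0.6 -1.8 0 0 0 0 100" --pt "0.7 -2.1 0 0 0 0 100" --pt "0.8 -2.4 0 0 0 0 100" --pt "0.9 -2.7 0 0 0 0 100" --pt "1.0 -3.0 0 0 0 0 100"

```text
clock: 4.6
position: [0.5719, 0.1169, 0.0092]
tcp_rot: [-3.141, 0.0, 1.915]
wrist_force: [0.9, -0.3, 0.4]
grip_width: 0.0852
```

Run:
```python
from cell import *
import cv2,numpy as np
print(read_state()["position"])
im=[snapshot(n)["pixels"] for n in ("wrist","scene","top")]
cv2.imwrite("pics/w3.png",np.hstack([cv2.resize(im[0],(400,250)),cv2.resize(im[1][150:300,230:400],(284,250))]))
cv2.imwrite("pics/t3.png",cv2.resize(im[2][110:240,220:420],None,fx=3,fy=3))
```

```text
[0.57185317 0.11685515 0.00924546]
```

View pics/w3.png

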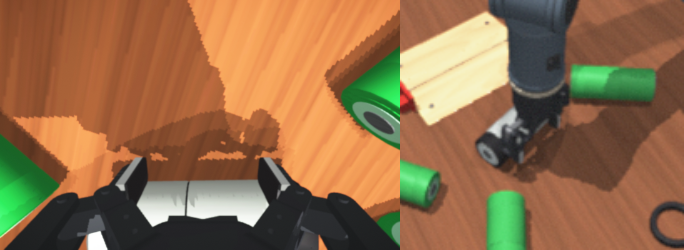

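View pics/t3.png

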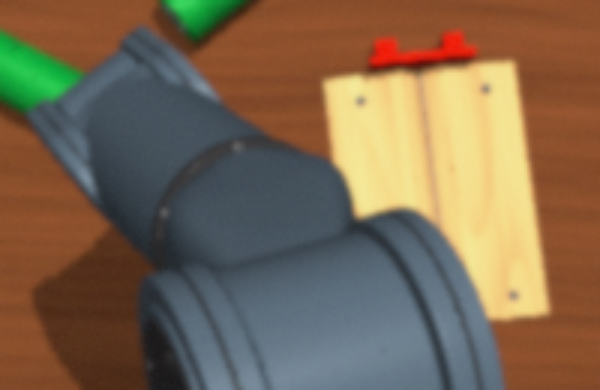

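```bash
cat >> h.py <<'E'
def wcam(w,st):
    T=w["tool_from_camera"]; M=np.eye(4); M[:3,:3]=R.from_euler("xyz",st["tcp_rot"]).as_matrix(); M[:3,3]=st["position"]
    W=M@T; w=dict(w); w["xyz"]=W[:3,3]; w["attitude"]=R.from_matrix(W[:3,:3]).as_euler("xyz"); return w,M
def offs(w,st,zc,col=330):
    """axis offset of barrel from TCP along -tool x, from the upper silhouette row"""
    w,M=wcam(w,st); g=cv2.cvtColor(w["pixels"],cv2.COLOR_BGR2HSV)
    res=[]
    for c in (270,300,330,360,390):
        sat=g[200:345,c,1]<70
        run=[i for i in range(len(sat)-6) if sat[i:i+6].all()]
        res.append((c,200+run[0]) if run else (c,None))
    out=[]
    a=np.linspace(0,2*np.pi,120)
    for d in np.arange(.02,.09,.0005):
        x=M[:2,0]/np.linalg.norm(M[:2,0]); c=M[:2,3]-d*x
        P=np.c_[c[0]+.03*np.cos(a)*x[0],c[1]+.03*np.cos(a)*x[1],zc+.03*np.sin(a)]
        out.append((d,proj(w,P)[:,1].min()))
    out=np.array(out)
    return [(c,r,None if r is None else round(float(np.interp(r,out[::-1,1] if out[0,1]>out[-1,1] else out[:,1],out[::-1,0] if out[0,1]>out[-1,1] else out[:,0])),4)) for c,r in res]
E
python3 - <<'E'
from cell import *
from h import *
st=read_state(); w=snapshot("wrist"); print(st["clock"],offs(w,st,.03))
E
```

```text
4.75 [(270, 297, 0.0469), (300, 297, 0.0469), (330, 296, 0.0463), (360, 294, 0.0451), (390, 295, 0.0457)]
```

Emit:
arm_command --pt "0.1 -0.4 0 0 0 -1 100" --pt "0.3 -0.9 0 0 0 -2 100" --pt "0.4 -1.3 0 0 0 -3 100" --pt "0.5 -1.7 0 0 0 -4 100" --pt "0.6 -2.1 0 0 0 -5 100" --pt "0.8 -2.6 0 0 0 -6 100" --pt "0.9 -3.0 0 0 0 -7.2 100" --pt "1.0 -3.4 0 0 0 -8.4 100" --pt "1.1 -3.9 0 0 0 -9.6 100" --pt "1.3 -4.3 0 0 0 -10.6 100" --pt "1.4 -4.7 0 0 0 -11.6 100" --pt "1.5 -5.1 0 0 0 -12.6 100"

```text
clock: 5.8
position: [0.5869, 0.0657, 0.0092]
tcp_rot: [-3.142, 0.0, 1.694]
wrist_force: [-0.7, -0.0, 0.1]
grip_width: 0.0851
```

```bash
cat > look.py <<'E'
import sys
from cell import *
from h import *
zc=float(sys.argv[1]); n=sys.argv[2]
st=read_state(); w=snapshot("wrist"); sc=snapshot("scene")
print(st["clock"],st["position"].round(4),st["tcp_rot"].round(3),offs(w,st,zc))
o=np.array([.602,-.129]);u=np.array([np.cos(.125),np.sin(.125)]);v=np.array([-u[1],u[0]])
d=st["position"][:2]-o; print("TCP rest",(d@u).round(4),(d@v).round(4))
cv2.imwrite(f"pics/l{n}.png",np.hstack([cv2.resize(w["pixels"],(400,250)),cv2.resize(sc["pixels"][120:300,200:400],(278,250))]))
E
python3 look.py .03 4
```

```text
5.8 [0.5869 0.0657 0.0092] [-3.142  0.     1.694] [(270, 318, 0.0603), (300, 312, 0.0564), (330, 306, 0.0526), (360, 301, 0.0494), (390, 295, 0.0457)]
TCP rest 0.0093 0.1951
```

View pics/l4.png

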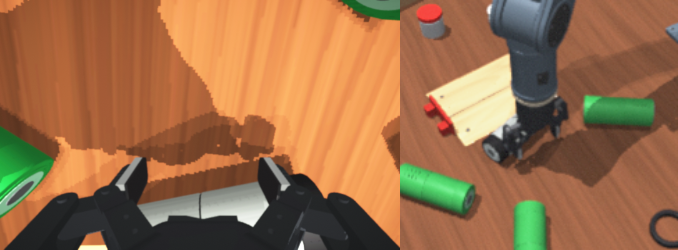

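The barrel is still turned about 0.16 rad to the rest and is rolling just ahead of the front finger. It should line up when its rear meets the ramp. I'll keep pushing straight along rest −y.

Emit:
arm_command --pt "0.05 -0.4 0 0 0 0 100" --pt "0.1 -0.8 0 0 0 0 100" --pt "0.15 -1.2 0 0 0 0 100" --pt "0.2 -1.6 0 0 0 0 100" --pt "0.25 -2.0 0 0 0 0 100" --pt "0.3 -2.4 0 0 0 0 100" --pt "0.35 -2.8 0 0 0 0 100" --pt "0.4 -3.2 0 0 0 0 100" --pt "0.45 -3.6 0 0 0 0 100" --pt "0.5 -4.0 0 0 0 0 100" --pt "0.55 -4.4 0 0 0 0 100" --pt "0.6 -4.8 0 0 0 0 100"

```text
clock: 6.9
position: [0.5929, 0.0182, 0.0094]
tcp_rot: [3.141, -0.0, 1.696]
wrist_force: [0.5, 2.2, 1.6]
grip_width: 0.0855
```

```bash
python3 look.py .03 5
```

```text
6.9 [0.5929 0.0182 0.0094] [ 3.141 -0.     1.696] [(270, 317, 0.0597), (300, 311, 0.0558), (330, 304, 0.0514), (360, 298, 0.0476), (390, 293, 0.0446)]
TCP rest 0.0093 0.1472
```

View pics/l5.png

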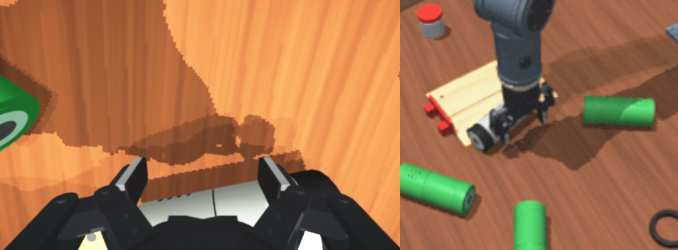

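```bash
cat >> h.py <<'E'
def axis_line(w,st,zc):
    """barrel axis line in rest frame from the upper silhouette edge (tangent plane), wrist view"""
    w,M=wcam(w,st); g=cv2.cvtColor(w["pixels"],cv2.COLOR_BGR2HSV); px=[]
    for c in range(262,420,6):
        sat=g[200:345,c,1]<70
        run=[i for i in range(len(sat)-6) if sat[i:i+6].all()]
        if run: px.append((c,200+run[0]))
    px=np.array(px,float); l=cv2.fitLine(px.astype(np.float32),cv2.DIST_HUBER,0,.01,.01).ravel()
    a=[(270,l[3]+(270-l[2])*l[1]/l[0]),(390,l[3]+(390-l[2])*l[1]/l[0])]
    r=ray(w,a); n=np.cross(r[0],r[1]); n/=np.linalg.norm(n)
    y=M[:3,0]; n=n*np.sign(n@y)           # outward: toward tool side
    # axis points q satisfy n.(q-cam) = -.03 ; horizontal at height zc
    cam=w["xyz"]; k=-.03-n[2]*(zc-cam[2]); # n_x dx+n_y dy = k
    o=np.array([.602,-.129]);u=np.array([np.cos(.125),np.sin(.125)]);v=np.array([-u[1],u[0]])
    d=np.array([-n[1],n[0]]); d*=np.sign(d@u)
    p0=cam[:2]+n[:2]*k/(n[:2]@n[:2]); yaw=np.arctan2(d@v,d@u)
    f=lambda x:((p0-o)@v)+(x-(p0-o)@u)*np.tan(yaw)
    return "yaw_rel %.3f  y at x=0 %.4f, at x=.03 %.4f (px %s)"%(yaw,f(0),f(.03),len(px))
E
python3 - <<'E'
from cell import *
from h import *
st=read_state(); w=snapshot("wrist"); s=snapshot("scene")
print(axis_line(w,st,.03)); print(axis_line(w,st,.033))
cv2.imwrite("pics/s6.png",cv2.resize(s["pixels"][160:290,200:350],None,fx=4.5,fy=4.5,interpolation=cv2.INTER_CUBIC))
cv2.imwrite("pics/w6.png",w["pixels"])
E
```

```text
yaw_rel 0.229  y at x=0 0.0885, at x=.03 0.0955 (px 27)
yaw_rel 0.229  y at x=0 0.0907, at x=.03 0.0977 (px 27)
```

View pics/s6.png

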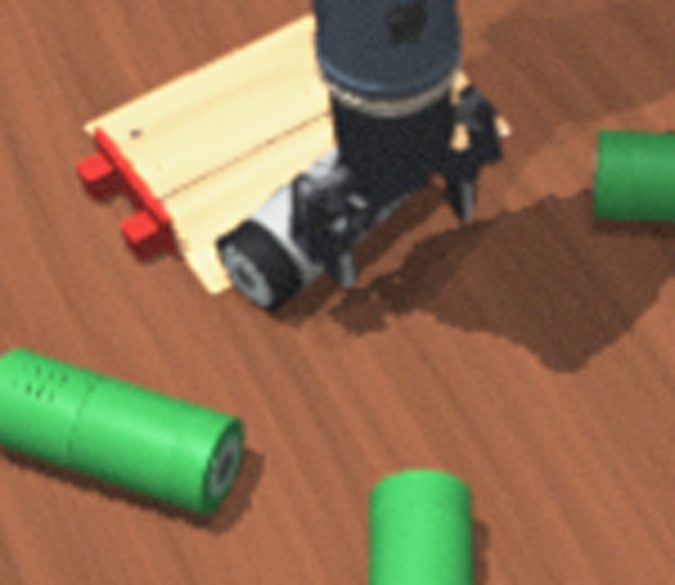

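View pics/w6.png

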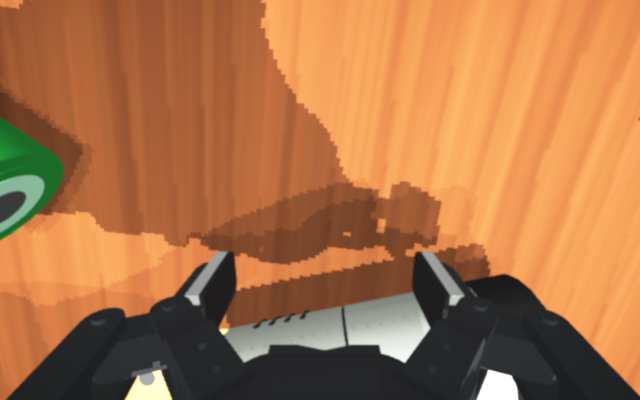

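The barrel's yaw relative to the rest is still about 0.23 rad because it rolls freely without turning. It has also drifted forward, so it would meet the stop too early. I'll let it roll back onto the flat, then nudge its front face back at an offset, which shifts it −x and squares it up.

Emit:
arm_command --pt "0 0.2 0 0 0 0 100" --pt "-0.05 0.4 0 0 0 0 100" --pt "-0.05 0.6 0 0 0 0 100" --pt "-0.1 0.8 0 0 0 0 100" --pt "-0.1 1.0 0 0 0 0 100" --pt "-0.15 1.2 0 0 0 0 100" --pt "-0.15 1.4 0 0 0 0 100" --pt "-0.2 1.6 0 0 0 0 100" --pt "-0.2 1.8 0 0 0 0 100" --pt "-0.25 2.0 0 0 0 0 100" --pt "-0.3 2.2 0 0 0 0 100" --pt "-0.3 2.4 0 0 0 0 100"

```text
clock: 8.1
position: [0.5897, 0.0424, 0.0093]
tcp_rot: [-3.141, 0.0, 1.695]
wrist_force: [-0.0, -0.1, -1.0]
grip_width: 0.0852
```

```bash
cat >> look.py <<'E'
print(axis_line(w,st,zc))
E
python3 look.py .03 7
```

```text
8.1 [0.5897 0.0424 0.0093] [-3.141  0.     1.695] [(270, 329, 0.0676), (300, 322, 0.0629), (330, 318, 0.0603), (360, 312, 0.0564), (390, 307, 0.0532)]
TCP rest 0.0091 0.1716
yaw_rel 0.217  y at x=0 0.1080, at x=.03 0.1146 (px 27)
```

View pics/l7.png

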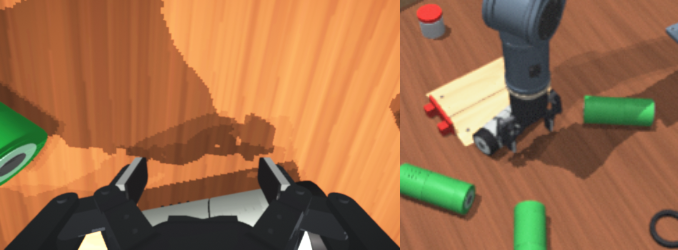

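Emit:
arm_command --pt "-0.1 0.7 0 0 0 0 100" --pt "-0.2 1.5 0 0 0 0 100" --pt "-0.2 2.0 1 0 0 0 100" --pt "-0.2 2.0 4 0 0 0 100" --pt "-0.2 2.0 8 0 0 0 50" --pt "-0.2 2.0 11 0 0 0 0" --pt "-0.2 2.0 12 0 0 0 0" --pt "-0.2 2.0 12 0 0 0 0"

```text
clock: 8.87
position: [0.5895, 0.0634, 0.1331]
tcp_rot: [3.136, -0.0, 1.696]
wrist_force: [-0.1, 0.1, -0.0]
grip_width: 0.0382
```

```bash
python3 look.py .03 8
python3 - <<'E'
from cell import *
from h import *
st=read_state(); w=snapshot("wrist"); cv2.imwrite("pics/w8.png",w["pixels"]); s=snapshot("scene")
cv2.imwrite("pics/s8.png",cv2.resize(s["pixels"][160:290,200:350],None,fx=4.5,fy=4.5,interpolation=cv2.INTER_CUBIC))
print(st["position"],st["grip_width"])
E
```

```text
8.8667 [0.5895 0.0634 0.1331] [ 3.136 -0.     1.696] [(270, 245, 0.0764), (300, 254, 0.0858), (330, 248, 0.0795), (360, 242, 0.0733), (390, 236, 0.0673)]
TCP rest 0.0116 0.1925
yaw_rel 0.205  y at x=0 0.1081, at x=.03 0.1144 (px 27)
[0.58762261 0.06250618 0.12951936] 0.02262066289814775
```

View pics/w8.png

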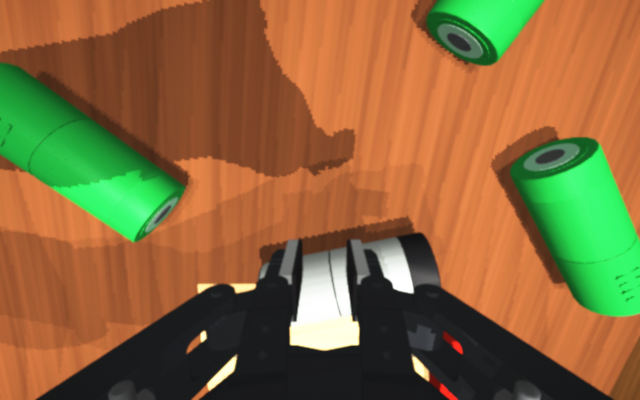

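View pics/s8.png

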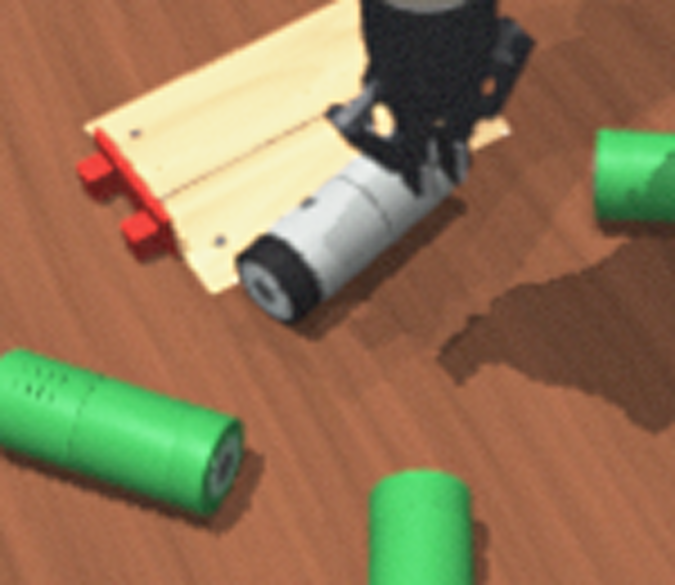

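Run:
```python
from cell import *
from h import *
st=read_state(); w=snapshot("wrist"); s=snapshot("scene")
o=np.array([.602,-.129]);u=np.array([np.cos(.125),np.sin(.125)]);v=np.array([-u[1],u[0]])
def rr(p): return np.c_[(p[:,:2]-o)@u,(p[:,:2]-o)@v].round(4).tolist()
print("lens ctr rest",rr(plane(s,[(259.6,223.6)],[.03])))
ww,M=wcam(w,st); print("wrist front top, seam top, rear top",rr(plane(ww,[(425,234),(398,238),(330,250)],[.055]*3)))
```

```text
lens ctr rest [[0.1016, 0.132]]
wrist front top, seam top, rear top [[0.0867, 0.1722], [0.0661, 0.1688], [0.0134, 0.1585]]
```

```bash
python3 -c "
from cell import *
s=read_state();print(s['qpos'].round(3),s['tcp_rot'],s['position'],s['grip_width'])"
```

```text
[ 0.074  0.58  -0.403  1.783  0.292  0.84  -0.342] [-3.13913801e+00 -1.47981673e-05  1.69577468e+00] [0.58697317 0.06218098 0.12795485] 6.57197778136469e-05
```

Emit:
arm_command --pt "1 -0.6 0.5 0 0 -7 0" --pt "2 -1.3 1 0 0 -14 0" --pt "3.2 -2 1 0 0 -21 0" --pt "4.4 -2.7 1 0 0 -28 0" --pt "5.6 -3.5 1 0 0 -35 0" --pt "6.8 -4.2 1 0 0 -42 0" --pt "8 -5 1 0 0 -49 0" --pt "9.2 -5.7 1 0 0 -56 0" --pt "10.4 -6.5 1 0 0 -63 0" --pt "11.4 -7.1 1 0 0 -70 0" --pt "12.3 -7.7 1 0 0 -77 0" --pt "13 -8.1 1 0 0 -84 0"

```text
clock: 10.17
position: [0.7179, -0.0195, 0.1377]
tcp_rot: [3.141, 0.002, 0.223]
wrist_force: [-0.0, -0.3, 0.3]
grip_width: -0.0001
```

Emit:
arm_command --pt "0 0 -1 0 0 -6 0" --pt "0 0 -4 0 0 -6 0" --pt "0 0 -7 0 0 -6 0" --pt "0 0 -9 0 0 -6 0" --pt "0 0 -10 0 0 -6 0" --pt "0 0 -11 0 0 -6 0" --pt "0 0 -11.4 0 0 -6 0" --pt "0 0 -11.4 0 0 -6 0"

```text
clock: 10.83
position: [0.7176, -0.0188, 0.0247]
tcp_rot: [-3.142, 0.001, 0.125]
wrist_force: [-0.3, 0.1, 0.5]
grip_width: -0.0002
```

```bash
cat > look2.py <<'E'
import sys
from cell import *
from h import *
n=sys.argv[1]
st=read_state(); w=snapshot("wrist"); sc=snapshot("scene")
print(st["clock"],st["position"].round(4),st["tcp_rot"].round(3),st["wrist_force"].round(1))
o=np.array([.602,-.129]);u=np.array([np.cos(.125),np.sin(.125)]);v=np.array([-u[1],u[0]])
d=st["position"][:2]-o; print("TCP rest",(d@u).round(4),(d@v).round(4))
cv2.imwrite(f"pics/l{n}.png",np.hstack([cv2.resize(w["pixels"],(400,250)),cv2.resize(sc["pixels"][160:290,200:350],(288,250),interpolation=cv2.INTER_CUBIC)]))
E
python3 look2.py 9
```

```text
10.8333 [ 0.7176 -0.0188  0.0247] [-3.142e+00  1.000e-03  1.250e-01] [-0.3  0.1  0.5]
TCP rest 0.1285 0.095
```

View pics/l9.png

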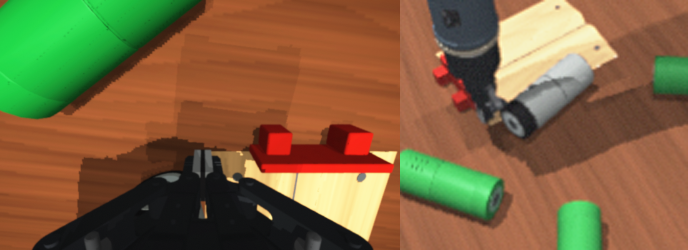

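The scene view shows the shut fingers just ahead of the bezel's groove-side corner, at panel pixel (492,115). Now I push gently along rest −x.

Emit:
arm_command --pt "-0.3 -0.05 0 0 0 0 0" --pt "-0.6 -0.1 0 0 0 0 0" --pt "-0.9 -0.1 0 0 0 0 0" --pt "-1.2 -0.15 0 0 0 0 0" --pt "-1.5 -0.2 0 0 0 0 0" --pt "-1.8 -0.2 0 0 0 0 0" --pt "-2.1 -0.25 0 0 0 0 0" --pt "-2.4 -0.3 0 0 0 0 0" --pt "-2.7 -0.35 0 0 0 0 0" --pt "-3.0 -0.4 0 0 0 0 0"

```text
clock: 11.77
position: [0.6877, -0.0229, 0.0254]
tcp_rot: [3.142, -0.0, 0.125]
wrist_force: [3.1, 0.7, 1.0]
grip_width: -0.0001
```

```bash
python3 look2.py 10
```

```text
11.7667 [ 0.6877 -0.0229  0.0254] [ 3.142 -0.     0.125] [3.1 0.7 1. ]
TCP rest 0.0983 0.0946
```

View pics/l10.png

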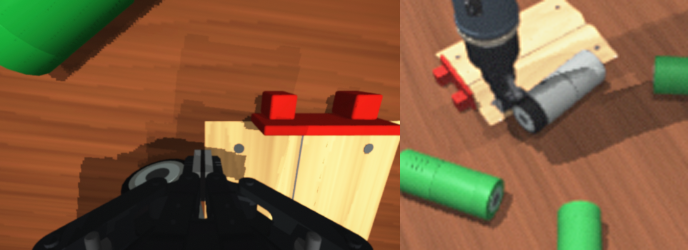

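```bash
cat > yaw.py <<'E'
import sys
from cell import *
from h import *
# lower (nearest-camera) silhouette edge of the white body in scene view -> tangent plane -> axis yaw
zc=float(sys.argv[1]); n=sys.argv[2]
s=snapshot("scene"); im=s["pixels"]; x0,y0,x1,y1=map(int,sys.argv[3:7])
hsv=cv2.cvtColor(im,cv2.COLOR_BGR2HSV); m=np.zeros(im.shape[:2],np.uint8)
m[y0:y1,x0:x1]=((hsv[y0:y1,x0:x1,1]<75)&(hsv[y0:y1,x0:x1,2]>60))*255
nl,lab,stt,_=cv2.connectedComponentsWithStats(m); k=1+np.argmax(stt[1:,4]); m=(lab==k).astype(np.uint8)
xs=np.where(m.any(0))[0]; pts=np.array([(x,np.where(m[:,x])[0].max()+.5) for x in xs],float)
print("comp",stt[k])
a,b=int(sys.argv[7]),int(sys.argv[8]); p=pts[(pts[:,0]>=a)&(pts[:,0]<=b)]
l=cv2.fitLine(p.astype(np.float32),cv2.DIST_HUBER,0,.01,.01).ravel()
e=[(x,l[3]+(x-l[2])*l[1]/l[0]) for x in (a,b)]
r=ray(s,e); nn=np.cross(r[0],r[1]); nn/=np.linalg.norm(nn); nn*=np.sign(nn[1])
cam=s["xyz"]; o=np.array([.602,-.129])+.003;u=np.array([np.cos(.125),np.sin(.125)]);v=np.array([-u[1],u[0]])
kk=-.03-nn[2]*(zc-cam[2]); d=np.array([-nn[1],nn[0]]); d*=np.sign(d@u); p0=cam[:2]+nn[:2]*kk/(nn[:2]@nn[:2]); yaw=np.arctan2(d@v,d@u)
f=lambda x:((p0-o)@v)+(x-(p0-o)@u)*np.tan(yaw)
print("scene: yaw_rel %.3f y(0) %.4f y(.03) %.4f"%(yaw,f(0),f(.03)), "resid",np.abs((p[:,1]-(l[3]+(p[:,0]-l[2])*l[1]/l[0]))).max())
vv=cv2.resize(im,None,fx=4.5,fy=4.5,interpolation=cv2.INTER_CUBIC)
for q in p: cv2.circle(vv,(int(q[0]*4.5+2),int(q[1]*4.5+2)),2,(0,0,255),-1)
cv2.imwrite(f"pics/y{n}.png",vv[int(y0*4.5):int(y1*4.5),int(x0*4.5):int(x1*4.5)])
E
python3 yaw.py .03 11 230 170 330 240 275 308
```

```text
comp [254 185  53  40 872]
scene: yaw_rel 0.172 y(0) 0.1157 y(.03) 0.1209 resid 6.393170344069858
```

View pics/y11.png

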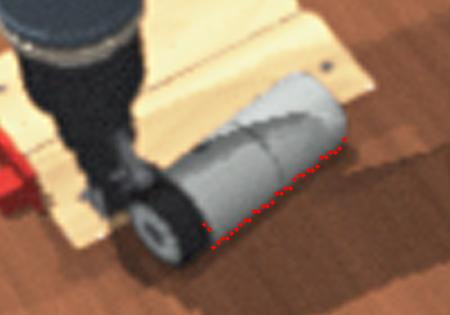

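```bash
python3 yaw.py .03 11 230 170 330 240 278 304
```

```text
comp [266 185  41  40 794]
scene: yaw_rel 0.176 y(0) 0.1160 y(.03) 0.1213 resid 0.7967889131208494
```

Emit:
arm_command --pt "-0.3 -0.05 0 0 0 0 0" --pt "-0.6 -0.1 0 0 0 0 0" --pt "-0.9 -0.1 0 0 0 0 0" --pt "-1.2 -0.15 0 0 0 0 0" --pt "-1.5 -0.2 0 0 0 0 0" --pt "-1.8 -0.2 0 0 0 0 0" --pt "-2.1 -0.25 0 0 0 0 0"

```text
clock: 12.55
position: [0.6665, -0.0252, 0.0254]
tcp_rot: [-3.142, -0.0, 0.125]
wrist_force: [2.7, -0.4, 0.4]
grip_width: 0.0
```

```bash
python3 look2.py 12; python3 yaw.py .03 12 230 160 350 240 285 312
```

```text
12.55 [ 0.6665 -0.0252  0.0254] [-3.142 -0.     0.125] [ 2.7 -0.4  0.4]
TCP rest 0.077 0.0949
comp [261 184  53  38 867]
scene: yaw_rel 0.134 y(0) 0.1232 y(.03) 0.1273 resid 0.8023596644105737
```

View pics/y12.png

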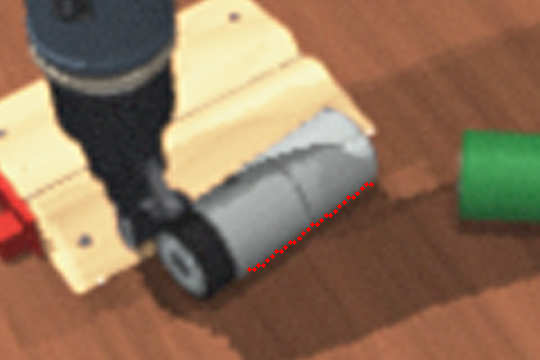

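Emit:
arm_command --pt "-0.3 -0.05 0 0 0 0 0" --pt "-0.6 -0.1 0 0 0 0 0" --pt "-0.9 -0.1 0 0 0 0 0" --pt "-1.2 -0.15 0 0 0 0 0" --pt "-1.5 -0.2 0 0 0 0 0" --pt "-1.8 -0.2 0 0 0 0 0" --pt "-2.1 -0.25 0 0 0 0 0" --pt "-2.4 -0.3 0 0 0 0 0"

```text
clock: 13.37
position: [0.6425, -0.0283, 0.0254]
tcp_rot: [3.142, -0.0, 0.125]
wrist_force: [3.5, -1.5, 1.3]
grip_width: 0.0003
```

```bash
python3 look2.py 13; python3 yaw.py .03 13 230 150 350 240 290 318
```

```text
13.3667 [ 0.6425 -0.0283  0.0254] [ 3.142 -0.     0.125] [ 3.5 -1.5  1.3]
TCP rest 0.0528 0.0948
comp [269 182  53  37 861]
scene: yaw_rel 0.048 y(0) 0.1289 y(.03) 0.1303 resid 0.5590099710636025
```

View pics/y13.png

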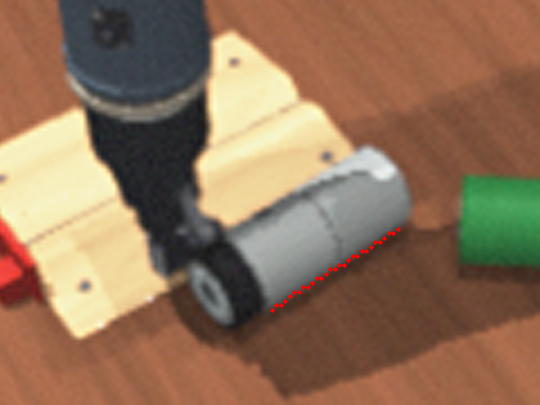

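Run:
```python
from cell import *
from h import *
s=snapshot("top"); print(plane(s,[(298,223),(314,232)],[.04,.04]).round(3))
```

```text
[[0.461 0.056 0.04 ]
 [0.438 0.012 0.04 ]]
```

Emit:
arm_command --pt "0.5 0.05 0 0 0 0 0" --pt "1.2 0.15 1 0 0 0 0" --pt "1.5 0.2 4 0 0 0 0" --pt "1.5 0.2 8 0 0 0 0" --pt "1.0 1.0 11 0 0 7 0" --pt "0 2.5 11.5 0 0 14 50" --pt "-1.5 4.0 12 0 0 21 100" --pt "-3.5 5.5 12 0 0 28 100" --pt "-5.5 7.0 12 0 0 35 100" --pt "-7.5 8.0 12 0 0 42 100" --pt "-8.5 8.4 12 0 0 49 100" --pt "-9.4 8.4 12 0 0 56 100"

```text
clock: 14.57
position: [0.5474, 0.0574, 0.1453]
tcp_rot: [-3.14, 0.0, 1.111]
wrist_force: [0.5, 0.0, 0.3]
grip_width: 0.0832
```

Emit:
arm_command --pt "0 0 0 0 0 7 100" --pt "0 0 0 0 0 14 100" --pt "0 0 0 0 0 21 100" --pt "0 0 0 0 0 28 100" --pt "0 0 0 0 0 34 100" --pt "0 0 0 0 0 34 100"

```text
clock: 15.07
position: [0.5486, 0.0555, 0.145]
tcp_rot: [-3.14, -0.0, 1.7]
wrist_force: [0.5, 0.5, 0.0]
grip_width: 0.0852
```

```bash
python3 look.py .03 14
```

```text
15.0667 [0.5486 0.0555 0.145 ] [-3.14 -0.    1.7 ] [(270, 228, 0.0642), (300, 227, 0.0632), (330, 226, 0.0622), (360, 224, 0.0601), (390, 224, 0.0601)]
TCP rest -0.0299 0.1897
yaw_rel 0.045  y at x=0 0.1288, at x=.03 0.1301 (px 27)
```

View pics/l14.png

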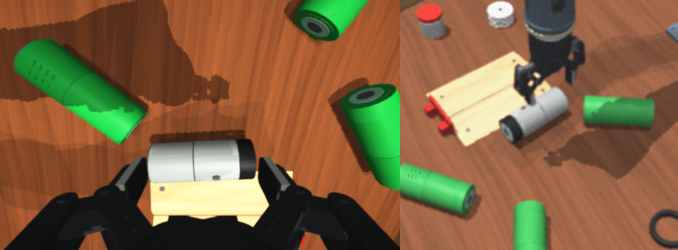

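Both views now agree: yaw relative to the rest is 0.045 rad, and the barrel is at about (−0.031, 0.128) in the rest frame. I'll descend on its left side, a little forward to keep clear of the nearby green barrel.

Emit:
arm_command --pt "0.6 0.1 0 0 0 0 100" --pt "1.2 0.15 -2 0 0 0 100" --pt "1.2 0.15 -5 0 0 0 100" --pt "1.2 0.15 -8 0 0 0 100" --pt "1.2 0.15 -10.5 0 0 0 100" --pt "1.2 0.15 -12 0 0 0 100" --pt "1.2 0.15 -13 0 0 0 100" --pt "1.2 0.15 -13.5 0 0 0 100" --pt "1.2 0.15 -13.5 0 0 0 100"

```text
clock: 15.92
position: [0.5608, 0.0574, 0.0097]
tcp_rot: [-3.141, 0.0, 1.695]
wrist_force: [-0.4, 0.5, -0.9]
grip_width: 0.0852
```

Emit:
arm_command --pt "0.05 -0.4 0 0 0 0 100" --pt "0.1 -0.8 0 0 0 0 100" --pt "0.15 -1.2 0 0 0 0 100" --pt "0.2 -1.6 0 0 0 0 100" --pt "0.25 -2.0 0 0 0 0 100" --pt "0.3 -2.4 0 0 0 0 100" --pt "0.35 -2.8 0 0 0 0 100" --pt "0.4 -3.2 0 0 0 0 100" --pt "0.45 -3.6 0 0 0 0 100" --pt "0.5 -4.0 0 0 0 0 100" --pt "0.55 -4.4 0 0 0 0 100" --pt "0.6 -4.8 0 0 0 0 100"

```text
clock: 16.92
position: [0.5669, 0.009, 0.0103]
tcp_rot: [3.141, -0.0, 1.696]
wrist_force: [-0.6, 1.9, 1.6]
grip_width: 0.0855
```

```bash
python3 look.py .031 15
```

```text
16.9167 [0.5669 0.009  0.0103] [ 3.141 -0.     1.696] [(270, 293, 0.0445), (300, 292, 0.0439), (330, 290, 0.0427), (360, 289, 0.0421), (390, 287, 0.0409)]
TCP rest -0.0176 0.1413
yaw_rel 0.056  y at x=0 0.0993, at x=.03 0.1010 (px 27)
```

View pics/l15.png

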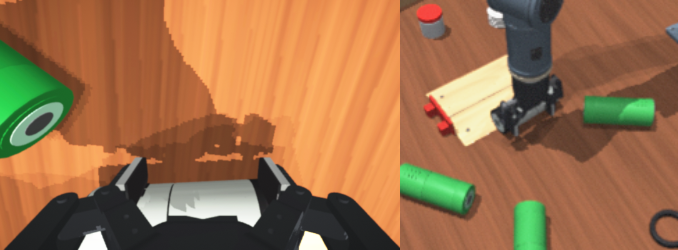

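Emit:
arm_command --pt "0.05 -0.4 0 0 0 0 100" --pt "0.1 -0.8 0.1 0 0 0 100" --pt "0.15 -1.2 0.1 0 0 0 100" --pt "0.2 -1.6 0.1 0 0 0 100" --pt "0.25 -2.0 0.2 0 0 0 100" --pt "0.3 -2.4 0.2 0 0 0 100" --pt "0.35 -2.8 0.2 0 0 0 100" --pt "0.4 -3.2 0.3 0 0 0 100" --pt "0.45 -3.6 0.3 0 0 0 100" --pt "0.5 -4.0 0.4 0 0 0 100" --pt "0.55 -4.4 0.4 0 0 0 100" --pt "0.6 -4.8 0.4 0 0 0 100"

```text
clock: 18.02
position: [0.5733, -0.0364, 0.0151]
tcp_rot: [3.14, -0.003, 1.698]
wrist_force: [-1.9, 9.8, 6.4]
grip_width: 0.0853
```

```bash
python3 look.py .0365 16
```

```text
18.0167 [ 0.5733 -0.0364  0.0151] [ 3.140e+00 -3.000e-03  1.698e+00] [(270, 288, 0.041), (300, 288, 0.041), (330, 288, 0.041), (360, 288, 0.041), (390, 288, 0.041)]
TCP rest -0.0169 0.0955
yaw_rel 0.001  y at x=0 0.0545, at x=.03 0.0546 (px 27)
```

View pics/l16.png

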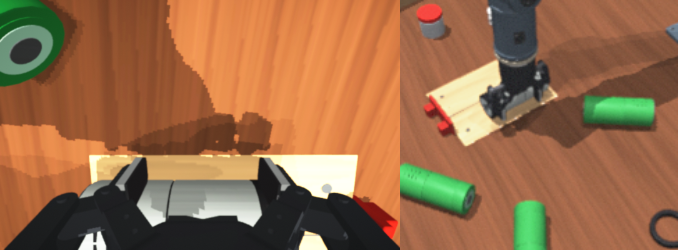

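Emit:
arm_command --pt "0.05 -0.3 0.05 0 0 0 100" --pt "0.1 -0.6 0.1 0 0 0 100" --pt "0.1 -0.9 0.2 0 0 0 100" --pt "0.15 -1.2 0.25 0 0 0 100" --pt "0.2 -1.5 0.3 0 0 0 100" --pt "0.2 -1.8 0.4 0 0 0 100"

```text
clock: 18.62
position: [0.5755, -0.0536, 0.0191]
tcp_rot: [3.14, -0.003, 1.698]
wrist_force: [-1.6, 10.4, 9.5]
grip_width: 0.0852
```

```bash
python3 look.py .039 17
```

```text
18.6167 [ 0.5755 -0.0536  0.0191] [ 3.140e+00 -3.000e-03  1.698e+00] [(270, 287, 0.0414), (300, 287, 0.0414), (330, 287, 0.0414), (360, 287, 0.0414), (390, 287, 0.0414)]
TCP rest -0.0169 0.0781
yaw_rel 0.001  y at x=0 0.0368, at x=.03 0.0368 (px 27)
```

View pics/l17.png

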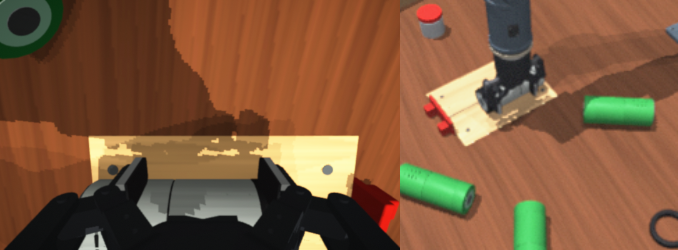

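Emit:
arm_command --pt "0.05 -0.25 0.05 0 0 0 100" --pt "0.05 -0.5 0.1 0 0 0 100" --pt "0.1 -0.75 0.15 0 0 0 100" --pt "0.15 -1.0 0.2 0 0 0 100" --pt "0.15 -1.25 0.2 0 0 0 100" --pt "0.2 -1.5 0.25 0 0 0 100"

```text
clock: 19.22
position: [0.5766, -0.0716, 0.0209]
tcp_rot: [-3.141, -0.0, 1.696]
wrist_force: [-0.4, -0.3, 1.1]
grip_width: 0.0856
```

```bash
python3 look.py .041 18
```

```text
19.2167 [ 0.5766 -0.0716  0.0209] [-3.141 -0.     1.696] [(270, 288, 0.0419), (300, 288, 0.0419), (330, 288, 0.0419), (360, 288, 0.0419), (390, 288, 0.0419)]
TCP rest -0.018 0.0601
yaw_rel 0.001  y at x=0 0.0182, at x=.03 0.0183 (px 27)
```

View pics/l18.png

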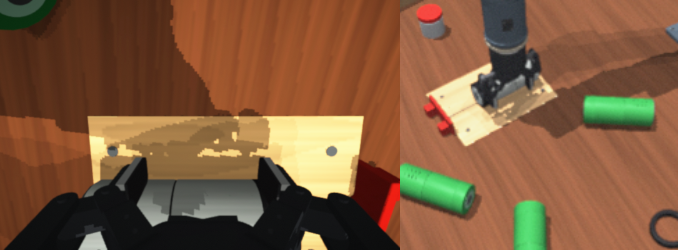

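Emit:
arm_command --pt "0 -0.2 0 0 0 0 100" --pt "0.05 -0.4 0 0 0 0 100" --pt "0.05 -0.6 0 0 0 0 100" --pt "0.05 -0.6 0 0 0 0 100" --pt "0.05 -0.6 0 0 0 0 100" --pt "0.05 -0.6 0 0 0 0 100"

```text
clock: 19.82
position: [0.5772, -0.0778, 0.0207]
tcp_rot: [-3.141, -0.0, 1.695]
wrist_force: [0.1, -0.3, -0.2]
grip_width: 0.0854
```

```bash
python3 look.py .0351 19
```

```text
19.8167 [ 0.5772 -0.0778  0.0207] [-3.141 -0.     1.695] [(270, 301, 0.054), (300, 301, 0.054), (330, 300, 0.0534), (360, 301, 0.054), (390, 301, 0.054)]
TCP rest -0.0182 0.0539
yaw_rel 0.000  y at x=0 -0.0001, at x=.03 -0.0001 (px 27)
```

View pics/l19.png

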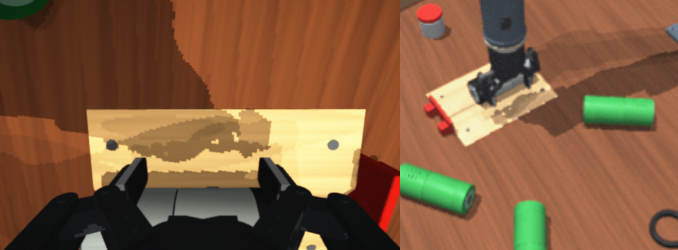

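The barrel has dropped into the groove, with y about 0 and yaw about 0. I'll back off, rise, turn 90°, shut the fingers and move behind the rear end.

Emit:
arm_command --pt "-0.1 0.8 0 0 0 0 100" --pt "-0.3 2.0 0.5 0 0 0 100" --pt "-0.4 3.0 3 0 0 0 100" --pt "-0.4 3.0 7 0 0 0 100" --pt "-0.4 3.0 11 0 0 -3 50" --pt "-1.5 2.5 12 0 0 -10 0" --pt "-3.0 1.0 12 0 0 -17 0" --pt "-5.0 -1.0 12 0 0 -24 0" --pt "-7.0 -3.0 12 0 0 -31 0" --pt "-9.0 -5.0 12 0 0 -38 0" --pt "-10.0 -6.0 12 0 0 -45 0" --pt "-11.0 -6.8 12 0 0 -52 0"

```text
clock: 20.92
position: [0.4661, -0.1457, 0.1413]
tcp_rot: [3.141, -0.0, 0.781]
wrist_force: [1.1, 0.5, -0.3]
grip_width: -0.0002
```

Emit:
arm_command --pt "0 0 0 0 0 -7 0" --pt "0 0 0 0 0 -14 0" --pt "0 0 0 0 0 -21 0" --pt "0 0 0 0 0 -28 0" --pt "0 0 0 0 0 -35 0" --pt "0 0 0 0 0 -38 0" --pt "0 0 0 0 0 -38 0"

```text
clock: 21.5
position: [0.4674, -0.1441, 0.1411]
tcp_rot: [-3.141, -0.0, 0.124]
wrist_force: [-0.2, 0.7, 0.7]
grip_width: 0.0001
```

```bash
python3 look2.py 20
python3 - <<'E'
from cell import *
import cv2
cv2.imwrite("pics/t20.png",cv2.resize(snapshot("top")["pixels"][110:240,300:430],None,fx=4,fy=4,interpolation=cv2.INTER_CUBIC))
E
```

```text
21.5 [ 0.4674 -0.1441  0.1411] [-3.141 -0.     0.124] [-0.2  0.7  0.7]
TCP rest -0.1354 0.0018
```

View pics/l20.png

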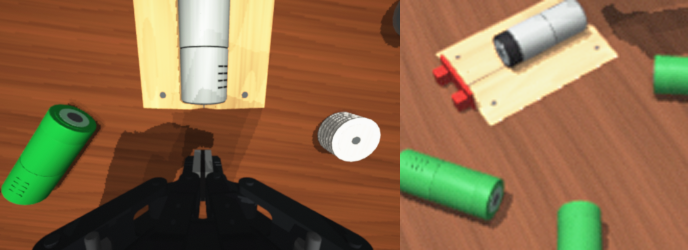

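View pics/t20.png

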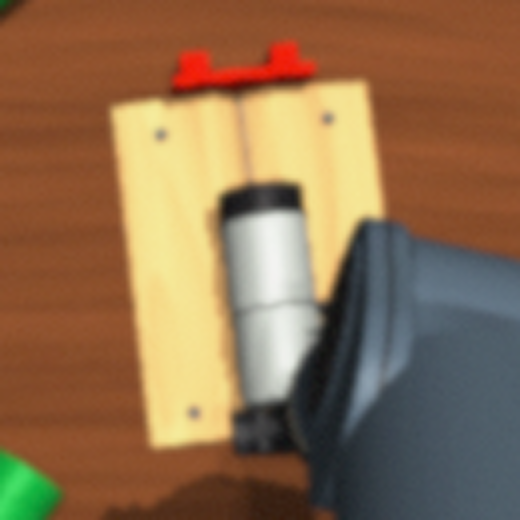

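The barrel lies in the groove, with the bezel about 60 mm short of the stop. I'll lower the shut fingers behind the rear face.

Emit:
arm_command --pt "0 -0.1 -3 0 0 0 0" --pt "0 -0.2 -6 0 0 0 0" --pt "0 -0.2 -9 0 0 0 0" --pt "0 -0.2 -10.5 0 0 0 0" --pt "0 -0.2 -11.1 0 0 0 0" --pt "0 -0.2 -11.1 0 0 0 0"

```text
clock: 22.15
position: [0.4666, -0.1474, 0.0287]
tcp_rot: [-3.14, 0.002, 0.126]
wrist_force: [-0.6, 0.6, 0.0]
grip_width: -0.0002
```

```bash
python3 look2.py 21
python3 - <<'E'
from cell import *
from h import *
st=read_state(); w=snapshot("wrist"); cv2.imwrite("pics/w21.png",w["pixels"])
E
```

```text
22.15 [ 0.4666 -0.1474  0.0287] [-3.14e+00  2.00e-03  1.26e-01] [-0.6  0.6  0. ]
TCP rest -0.1366 -0.0014
```

View pics/w21.png

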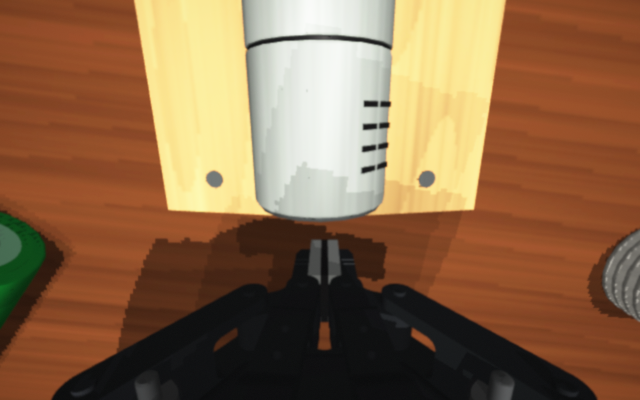

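Emit:
arm_command --pt "0.4 0.1 0 0 0 0 0" --pt "0.8 0.2 0 0 0 0 0" --pt "1.2 0.25 0 0 0 0 0" --pt "1.6 0.3 0 0 0 0 0" --pt "2.0 0.35 0 0 0 0 0" --pt "2.4 0.4 0 0 0 0 0" --pt "2.8 0.45 0 0 0 0 0" --pt "3.2 0.5 0 0 0 0 0" --pt "3.6 0.55 0 0 0 0 0" --pt "4.0 0.6 0 0 0 0 0" --pt "4.4 0.65 0 0 0 0 0" --pt "4.8 0.7 0 0 0 0 0"

```text
clock: 23.3
position: [0.5131, -0.141, 0.0296]
tcp_rot: [-3.141, 0.004, 0.124]
wrist_force: [-7.2, -0.6, 6.0]
grip_width: -0.0002
```

```bash
python3 look2.py 22
```

```text
23.3 [ 0.5131 -0.141   0.0296] [-3.141  0.004  0.124] [-7.2 -0.6  6. ]
TCP rest -0.0897 -0.0008
```

View pics/l22.png

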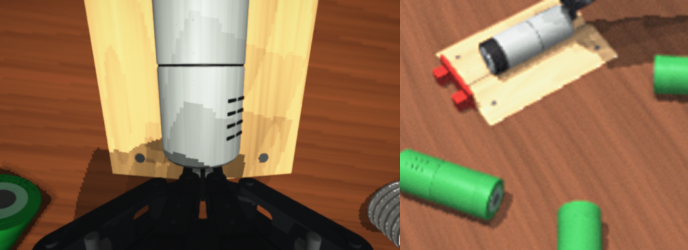

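The push force is 7 N with 6 N vertical, because I'm pushing high on the rear face. I'll back off a little, lower the fingers 10 mm and go on.

Emit:
arm_command --pt "-0.4 -0.05 0 0 0 0 0" --pt "-0.7 -0.1 0 0 0 0 0" --pt "-0.7 -0.1 -0.6 0 0 0 0" --pt "-0.7 -0.1 -1.1 0 0 0 0" --pt "-0.4 -0.05 -1.1 0 0 0 0" --pt "0 0 -1.1 0 0 0 0" --pt "0.3 0.05 -1.1 0 0 0 0" --pt "0.6 0.1 -1.1 0 0 0 0" --pt "0.9 0.1 -1.1 0 0 0 0" --pt "1.2 0.15 -1.1 0 0 0 0"

```text
clock: 24.23
position: [0.5275, -0.1393, 0.0188]
tcp_rot: [-3.142, 0.0, 0.125]
wrist_force: [-2.9, -0.5, -0.8]
grip_width: -0.0001
```

```bash
python3 look2.py 23
```

```text
24.2333 [ 0.5275 -0.1393  0.0188] [-3.142  0.     0.125] [-2.9 -0.5 -0.8]
TCP rest -0.0752 -0.0009
```

View pics/l23.png

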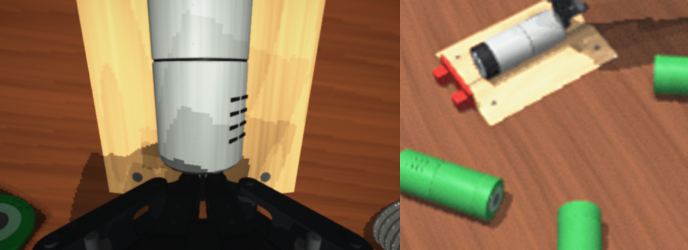

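Emit:
arm_command --pt "0.3 0.05 0 0 0 0 0" --pt "0.6 0.1 0 0 0 0 0" --pt "0.9 0.1 0 0 0 0 0" --pt "1.2 0.15 0 0 0 0 0" --pt "1.5 0.2 0 0 0 0 0" --pt "1.8 0.25 0 0 0 0 0" --pt "2.1 0.25 0 0 0 0 0" --pt "2.4 0.3 0 0 0 0 0" --pt "2.7 0.35 0 0 0 0 0" --pt "3.0 0.4 0 0 0 0 0"

```text
clock: 25.17
position: [0.5577, -0.1353, 0.0188]
tcp_rot: [3.142, -0.0, 0.125]
wrist_force: [-2.9, -0.2, 0.0]
grip_width: -0.0003
```

```bash
python3 look2.py 24
python3 - <<'E'
from cell import *
from h import *
s=snapshot("scene"); cv2.imwrite("pics/s24.png",cv2.resize(s["pixels"][155:235,205:325],None,fx=6,fy=6,interpolation=cv2.INTER_CUBIC))
E
```

```text
25.1667 [ 0.5577 -0.1353  0.0188] [ 3.142 -0.     0.125] [-2.9 -0.2  0. ]
TCP rest -0.0448 -0.0007
```

View pics/s24.png

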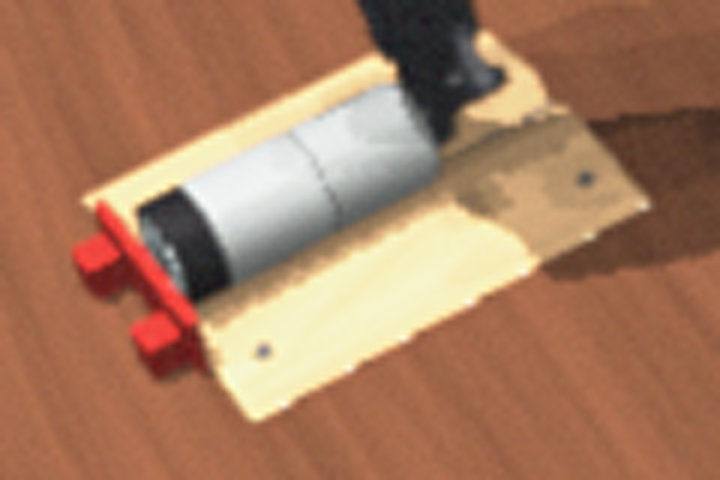

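The bezel at about (165,250) is nearly at the red plate. I'll advance in 1 mm steps and watch the force.

Emit:
arm_command --pt "0.1 0 0 0 0 0 0" --pt "0.2 0.05 0 0 0 0 0" --pt "0.3 0.05 0 0 0 0 0" --pt "0.4 0.05 0 0 0 0 0" --pt "0.5 0.05 0 0 0 0 0"

```text
clock: 25.73
position: [0.562, -0.1347, 0.0187]
tcp_rot: [-3.141, 0.001, 0.125]
wrist_force: [-2.7, 0.4, 0.6]
grip_width: 0.0002
```

Emit:
arm_command --pt "0.1 0 0 0 0 0 0" --pt "0.2 0 0 0 0 0 0"

```text
clock: 25.9
position: [0.5637, -0.1347, 0.0186]
tcp_rot: [-3.141, 0.001, 0.125]
wrist_force: [-7.9, 0.4, 3.2]
grip_width: -0.0003
```

Emit:
arm_command --pt "0.1 0 0 0 0 0 0" --pt "0.2 0.05 0 0 0 0 0"

```text
clock: 26.07
position: [0.5636, -0.1348, 0.0184]
tcp_rot: [-3.141, 0.005, 0.124]
wrist_force: [-13.0, -3.7, 4.8]
grip_width: -0.0
```

The tool has stalled and the force has risen from 2.7 to 13 N, so the barrel is against the stop. I'll back off, rise and check.

Emit:
arm_command --pt "-0.2 0 0 0 0 0 0" --pt "-0.4 -0.05 0 0 0 0 0" --pt "-1.0 -0.1 0 0 0 0 0" --pt "-2.0 -0.25 0 0 0 0 0" --pt "-3.0 -0.4 1 0 0 0 0" --pt "-4.0 -0.5 4 0 0 0 0" --pt "-4.0 -0.5 8 0 0 0 0" --pt "-4.0 -0.5 11 0 0 0 0" --pt "-4.0 -0.5 12 0 0 0 0" --pt "-4.0 -0.5 12 0 0 0 0"

```text
clock: 26.9
position: [0.5273, -0.14, 0.1424]
tcp_rot: [3.14, -0.006, 0.124]
wrist_force: [0.2, -0.5, -0.2]
grip_width: -0.0
```

```bash
python3 look2.py 25
python3 - <<'E'
from cell import *
from h import *
s=snapshot("scene"); cv2.imwrite("pics/s25.png",cv2.resize(s["pixels"][155:235,205:325],None,fx=6,fy=6,interpolation=cv2.INTER_CUBIC))
t=snapshot("top"); cv2.imwrite("pics/t25.png",cv2.resize(t["pixels"][110:230,310:430],None,fx=5,fy=5,interpolation=cv2.INTER_CUBIC))
E
```

```text
26.9 [ 0.5273 -0.14    0.1424] [ 3.14  -0.006  0.124] [ 0.2 -0.5 -0.2]
TCP rest -0.0755 -0.0015
```

View pics/s25.png

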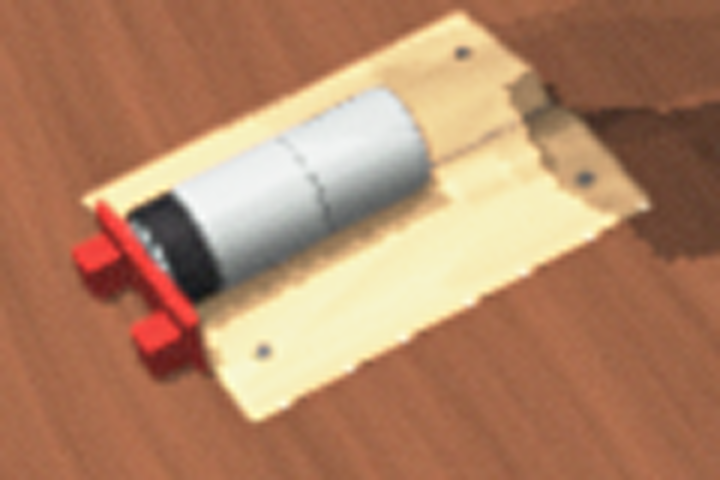

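View pics/t25.png

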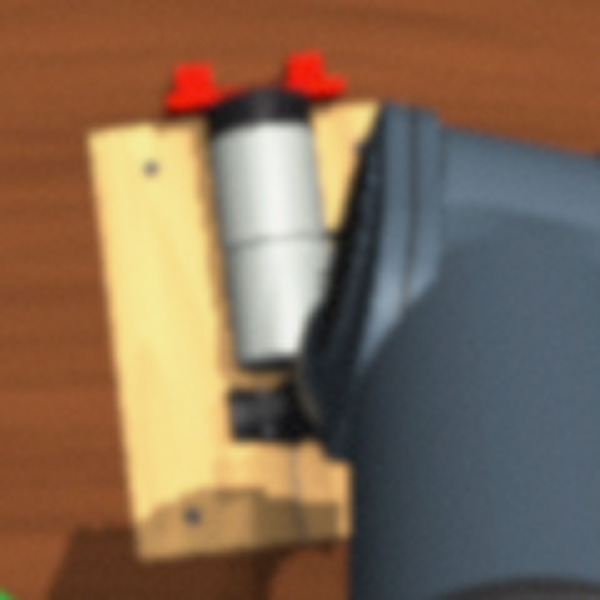

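View pics/l25.png

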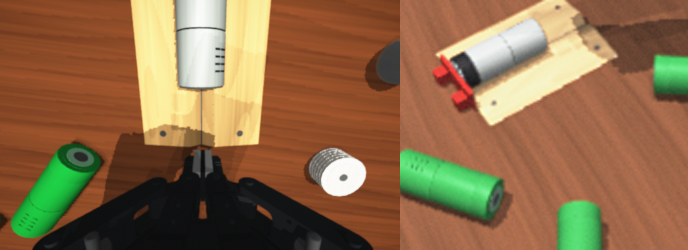

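Run:
```python
from cell import *
from h import *
st=read_state(); w=snapshot("wrist"); s=snapshot("scene")
o=np.array([.602,-.129]);u=np.array([np.cos(.125),np.sin(.125)]);v=np.array([-u[1],u[0]])
def W(x,y,z): return np.r_[o+x*u+y*v,z]
ww,M=wcam(w,st)
a=np.linspace(0,np.pi,40)
for cx in (.044,.047,.050,.053):
    rim=np.array([W(cx-.075,.03*np.cos(t),.0351+.03*np.sin(t)) for t in a]); r=proj(ww,rim)
    print(cx,"wrist rim max row near mid",r[18:22].mean(0).round(1))
print(proj(ww,[W(-.12,.092,.0005),W(-.12,-.092,.0005)]).round(1), proj(s,[W(.125,.05,.04),W(.125,-.05,.04)]).round(1))
cv2.imwrite("pics/w26.png",cv2.resize(w["pixels"][100:260,200:440],None,fx=3.2,fy=3.2,interpolation=cv2.INTER_CUBIC))
```

```text
0.044 wrist rim max row near mid [323.6 147.7]
0.047 wrist rim max row near mid [323.6 143.5]
0.05 wrist rim max row near mid [323.6 139.1]
0.053 wrist rim max row near mid [323.6 134.8]
[[231.5 228.9]
 [416.  229. ]] [[238.  207.3]
 [222.2 186.9]]
```

View pics/w26.png

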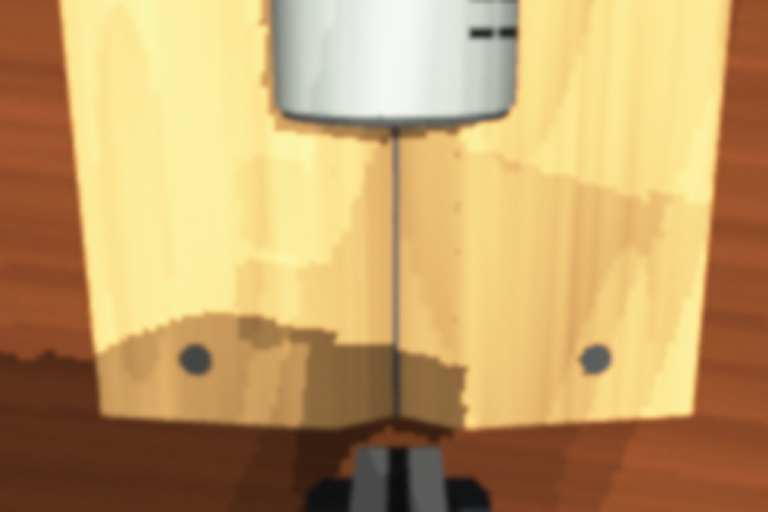

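The rear rim is at row 139, which matches a middle at rest x = 0.050. The rest's near edge also matches its prediction (229.7 against 229). The barrel is seated and the arm is clear, so I'll hand in.

```bash
python3 -c "
from cell import *
print(finish_job()); print(read_state()['clock'])"
```

```text
the job is handed in; nothing more can be done
None
the job is handed in; nothing more can be done
```

The barrel is lying in the V-groove with its front against the red stop. I handed the job in at about 27 s on the clock; no verdict was reported.

**What I did**
- I rolled the barrel towards the rest with the two open fingers on its side.
- It rolled freely without squaring up (about 0.22 rad off) and drifted forward. I let it roll back onto the flat, then pushed its front bezel back with the shut fingers. That squared it to 0.045 rad and moved it rearward.
- I rolled it up the ramp and over the crest into the groove. Then I pushed its rear end along the groove with the shut fingers until it stalled against the stop.

**Last checks**
- **Seating:** after the drop, the wrist camera gave rest y of about 0 and yaw of about 0. That was before the push along the groove; afterwards I only checked the seating by eye.
- **Position along the groove:** at the end, the rear rim matched a barrel middle at rest x = 0.050 m, where the target is 0.046 to 0.053.
- **Forces:** at the end of each move the wrist showed at most about 14 N in total. I did not record peaks within moves.
- **Clearance:** the arm had backed off and risen to about 0.14 m, with wrist force near zero.
- **Bystanders:** I saw no sign of the four other loose things being touched, but I did not measure their positions.

**Disagreements and uncertainties**
- The scene view placed the rest about 3 mm off the top view, within the stated calibration.
- Forces rose to 10 N on the ramp and 7 N in the first groove push, because the fingers rub hard on the barrel. It may have slid partly rather than rolled up the ramp, though it rolled freely on the flat.

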